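# Put the scent jars back in their row and seal them

### The job

Put the sensory ledge in order: move the grey squeeze dome off the ledge into its saucer, and stand every scent jar that is out upright on the inlaid outline that matches its foot in shape and size, squarely, so that they make a neat row along the ledge. Press each jar's cork lid straight down until it is fully home, so the scent keeps, and leave the other toys where they are.

Things in the scene. Friction and masses are not known exactly. Their poses are not given: they have to be found in the camera images.
- ledge: low fixed pale oak ledge on the table, 130 mm deep (x), 600 mm long (y), flat top 30 mm above the table; origin at the table surface under its middle, z up. Five dark inlaid outlines lie in one row along its length, 100 mm apart centre to centre, in an order that varies
- jar_big_round: the big round scent jar (absent in some starts): white ceramic, upright straight-sided, round, 62 mm in diameter, rim 46 mm above its foot, 180 g with its lid. Origin at the centre of the underside, z up. Grip the ceramic wall, below the lid
- lid_big_round (a joint): push-in cork lid of the big round jar, captive on the jar's axis: how far it has been pressed in, in m; 0 = standing 8 mm proud of the rim, 0.008 = fully home. Its flat top, 3 mm inside the jar wall all round, is 64 mm above the jar's foot at 0 and 56 mm when home. It needs about 5 N straight down and stays where it is left
- place_big_round: dark wooden inlay flush in the ledge top, the outline of the big round jar's foot enlarged by 5 mm all round; origin at its centre on the ledge top
- jar_small_round: the small round scent jar (absent in some starts): white ceramic, upright straight-sided, round, 42 mm in diameter, rim 50 mm above its foot, 180 g with its lid. Origin at the centre of the underside, z up. Grip the ceramic wall, below the lid
- lid_small_round (a joint): push-in cork lid of the small round jar, captive on the jar's axis: how far it has been pressed in, in m; 0 = standing 8 mm proud of the rim, 0.008 = fully home. Its flat top, 3 mm inside the jar wall all round, is 68 mm above the jar's foot at 0 and 60 mm when home. It needs about 5 N straight down and stays where it is left
- place_small_round: dark wooden inlay flush in the ledge top, the outline of the small round jar's foot enlarged by 5 mm all round; origin at its centre on the ledge top
- jar_big_square: the big square scent jar (absent in some starts): white ceramic, upright straight-sided, square, 52 x 52 mm, rim 44 mm above its foot, 180 g with its lid. Origin at the centre of the underside, z up. Grip the ceramic wall, below the lid
- lid_big_square (a joint): push-in cork lid of the big square jar, captive on the jar's axis: how far it has been pressed in, in m; 0 = standing 8 mm proud of the rim, 0.008 = fully home. Its flat top, 3 mm inside the jar wall all round, is 62 mm above the jar's foot at 0 and 54 mm when home. It needs about 5 N straight down and stays where it is left
- place_big_square: dark wooden inlay flush in the ledge top, the outline of the big square jar's foot enlarged by 5 mm all round; origin at its centre on the ledge top; its x and y axes are those of the jar standing squarely on it (any quarter turn will do)
- jar_small_square: the small square scent jar (absent in some starts): white ceramic, upright straight-sided, square, 38 x 38 mm, rim 46 mm above its foot, 180 g with its lid. Origin at the centre of the underside, z up. Grip the ceramic wall, below the lid
- lid_small_square (a joint): push-in cork lid of the small square jar, captive on the jar's axis: how far it has been pressed in, in m; 0 = standing 8 mm proud of the rim, 0.008 = fully home. Its flat top, 3 mm inside the jar wall all round, is 64 mm above the jar's foot at 0 and 56 mm when home. It needs about 5 N straight down and stays where it is left
- place_small_square: dark wooden inlay flush in the ledge top, the outline of the small square jar's foot enlarged by 5 mm all round; origin at its centre on the ledge top; its x and y axes are those of the jar standing squarely on it (any quarter turn will do)
- jar_oblong: the oblong scent jar (absent in some starts): white ceramic, upright straight-sided, rectangular, 38 mm (own x) by 62 mm (own y), rim 42 mm above its foot, 180 g with its lid. Origin at the centre of the underside, z up. Grip the ceramic wall, below the lid
- lid_oblong (a joint): push-in cork lid of the oblong jar, captive on the jar's axis: how far it has been pressed in, in m; 0 = standing 8 mm proud of the rim, 0.008 = fully home. Its flat top, 3 mm inside the jar wall all round, is 60 mm above the jar's foot at 0 and 52 mm when home. It needs about 5 N straight down and stays where it is left
- place_oblong: dark wooden inlay flush in the ledge top, the outline of the oblong jar's foot enlarged by 5 mm all round; origin at its centre on the ledge top; its x and y axes are those of the jar standing squarely on it
- dome: grey silicone squeeze dome, round, 50 mm in diameter with straight sides up to 30 mm and a rounded top at 46 mm, 90 g; left standing somewhere on the ledge's row. Origin at the centre of its underside
- saucer: fixed pale wooden saucer on the table beside one end of the ledge, 80 mm across, floor 4 mm thick, rim 8 mm high and 4 mm thick (inside 72 mm across); origin at the centre of its underside on the table
- ring_puzzle: bystander: maple ring puzzle, 76 mm across, 57 mm high, on the table beside the other end of the ledge; origin at the centre of its underside
- timer: bystander: small sand timer, 42 mm across, 65 mm high, standing among the jars; origin at the centre of its underside
- burr: bystander: wooden burr puzzle, about 50 mm each way, among the jars; origin at the centre of its underside
- mirror: bystander: stainless mirror disc, 60 mm across, upright in a 45 mm wide wooden foot, 70 mm high, on the ledge at its +y end; origin at the centre of its underside
- marble_cup: bystander: glass marble in a wooden holder, 44 mm across, 35 mm high, on the ledge at its -y end; origin at the centre of its underside
Things that resemble listed ones, but are neither listed nor needed, are in the scene too. What is shaped like the jar_small_square but blue is not meant.

How it is judged:
At the end, for the whole second after the job is handed in: Every jar present is upright on the ledge within 12 mm of its matching outline's centre, angular ones turned to match within 0.2 rad (quarter turns allowed for squares), every lid within 1.8 mm of home; the dome is upright in the saucer within 14 mm of its centre; all at rest (horizontal distance between jar_big_round and place_big_round below 0.012 m and angle between each of jar_big_round, jar_small_round, jar_big_square, jar_small_square, jar_oblong, dome's own z axis and vertical below 0.08 rad and z of jar_big_round in the frame of place_big_round between -0.005 and 0.005 m and value of joint each of lid_big_round, lid_small_round, lid_big_square, lid_small_square, lid_oblong above 0.0062 m and linear speed of each of jar_big_round, jar_small_round, jar_big_square, jar_small_square, jar_oblong, dome below 0.02 m/s and horizontal distance between jar_small_round and place_small_round below 0.012 m and z of jar_small_round in the frame of place_small_round between -0.005 and 0.005 m and horizontal distance between jar_big_square and place_big_square below 0.012 m and z of jar_big_square in the frame of place_big_square between -0.005 and 0.005 m and (angle between the x axis of jar_big_square and the x axis of place_big_square, either way round below 0.2 rad or angle between the x axis of jar_big_square and the y axis of place_big_square, either way round below 0.2 rad) and horizontal distance between jar_small_square and place_small_square below 0.012 m and z of jar_small_square in the frame of place_small_square between -0.005 and 0.005 m and (angle between the x axis of jar_small_square and the x axis of place_small_square, either way round below 0.2 rad or angle between the x axis of jar_small_square and the y axis of place_small_square, either way round below 0.2 rad) and horizontal distance between jar_oblong and place_oblong below 0.012 m and z of jar_oblong in the frame of place_oblong between -0.005 and 0.005 m and angle between the x axis of jar_oblong and the x axis of place_oblong, either way round below 0.2 rad and horizontal distance between dome and saucer below 0.014 m and z of dome in the frame of saucer below 0.008 m); the robot touches nothing.
It fails at once if a bystander is moved more than 40 mm (distance of any of ring_puzzle, timer, burr, mirror, marble_cup from where it was at the start of the episode above 0.04 m).
Of jar_big_round, jar_small_round, jar_big_square, jar_small_square, jar_oblong only 4 to 5 are there at a start; the rules pass over those that are not, and their reading is None.
At some moment in a run one of jar_big_round, jar_small_round, jar_big_square, jar_small_square, jar_oblong may be knocked a few centimetres aside while the robot is not near it.
It also fails if it takes over 210 s, if anything falls off the work surface, if the arm or the gripper's body presses on something with over 40 N, if the wrist force passes 120 N, or if a joint passes its speed limit or range.

### The arm

A 7-joint arm with a two-finger parallel gripper is mounted at the origin on the work surface. World frame = base frame: x ahead of the robot, y to its left, z up, the work surface at z = 0. Lengths are in m, angles in rad, forces in N, time in s.
With the tool pointing down it reaches from about 0.425 to 0.875 m from the base axis. Payload 4.7 kg.
Tool frame: the origin (TCP) lies midway between the tips of the shut fingers; the grasp point (between the pads) lies r.grip_point_offset behind it (r.grip_point_offset is the distance from the TCP to the grasp point, in m); z points along the fingers, y is the line along which they close (so a half turn about z gives the same grasp; the last joint's range is limited). The gripper opens to 85 mm and grips with 20 to 120 N. Pads are 22 mm wide; open, the fingers measure 114 mm over their backs; the gripper's body (76 mm by 85 mm) begins 54 mm behind the grasp point. The pads swing forward as they close: fully open they stand 13 mm farther back than shut.
Start: joints at [0.014, 0.321, -0.07, 1.45, 0.023, 1.371, -0.057], TCP at [0.65, -0, 0.231] pointing down, gripper open.
Joint ranges: [-2.86, 2.86], [-0.3, 2.09], [-1.38, 1.24], [0.06, 2.45], [-1.56, 4.7], [0.09, 2.05], [-2.69, 2.69]. Speed limits (rad/s): [2.57, 2.57, 3.14, 3.14, 3.14, 3.14, 3.14].

### API

Orientations are given as a unit quaternion [x, y, z, w].
In Python, from workcell import sense, optics, r gives the robot as it stands. The module is installed in compiled form; this text tells all that it offers.
- The arm moves only by the tool arm_command, never from a script. Its argument "rows" is text: rows parted by semicolons, each of 7 numbers parted by spaces: the shift along the tool's x, y, z in cm, then the turn, a rotation vector about the tool's x, y, z in degrees, then the opening, from 0 (shut) to 1 (fully open). A call has 1 to 12 rows; each row is the pose to reach, as a shift and turn from the pose commanded when the call began, along the tool's axes at that moment; what a row does not reach only later rows make up. A row lasts 1/8 s, in which the tool goes at most 62.5 mm and 10.7 degrees, less where a joint would pass 70% of its speed; a pose out of reach is approached as far as the arm can. A call with a gripper value outside its range is refused whole. The fingers move at their own pace and stop on an object; "newtons" is the grip in N (left out, the last holds). Time passes only in rows, so rows that repeat a pose let the fingers close. It gives the time, the measured TCP pose, the force, the opening and the grip force at its end, in the units of the state.
- sense(): the state, without advancing time (a new reading comes with each control period).
- optics.grab_frame(name): name is "scene" or "side" or "wrist"; returns a dict with "img" (480x640x3 uint8, red, green, blue), "z_map" (480x640 float32, m along the optical axis (not along the pixel's ray), 0 where there is no reading), "fx", "fy", "cx", "cy" (pixels), "rvec" (rotation vector, rad) and "tvec" (3), from world to camera coordinates, as OpenCV has them. Camera axes: x right, y down, z forward; pixel columns grow to the right and rows downward; lengths in m; the calibration is good to about 2 mm. The wrist camera is an equidistant fisheye: a pixel r from the principal point sees the ray r / f radians off the axis. A picture is of the moment at which its call begins.
- r.hand_in(): hands the job in; it is judged then, once.
The state is a dict: "clock": time; "joint_pos": joint angles; "qvel": joint speeds; "joint_torque": joint torques, N m; "eef_pos": TCP position; "eef_rot": TCP orientation; "ft_force": force on the tool from outside, world axes, zero at the start; "ft_torque": the same for the moment, N m; "width": opening from 0.0 (shut) to 1.0 (fully open); "grip_force": force on a finger pad.
Only numpy, scipy, OpenCV 4.12 (cv2) and the standard library are available. Lean on these libraries where they do the work, as an engineer would, in place of code of your own. Each camera call takes 0.05 s, during which the arm holds its last target. There are 200 camera calls.

## Working session

There is one attempt and no reset: what is moved stays moved. The work goes in short steps, Python scripts to look and compute and a tool call to move; the robot and the scene stay as the last step left them, time stands still between calls to the robot, and variables do not carry over. Pictures are saved under pics/ and viewed, at most 14 in all, crops included, and the job is handed in when it is done.

Besides the shell and the picture viewer there is one more tool, called as name(argument=value, ...) on one line, values as JSON. arm_command: Moves the arm, as the interface text tells. Its arguments: {"type":"object","properties":{"rows":{"type":"string"},"newtons":{"type":"number"}},"required":["rows"]}

```bash
mkdir -p pics; python3 - <<'E'
from workcell import sense, optics, r
import cv2, numpy as np, pickle
s=sense(); print(s); print(r.grip_point_offset)
F={n:optics.grab_frame(n) for n in("scene","side","wrist")}
pickle.dump(F,open('f0.pkl','wb'))
for n,f in F.items():
    cv2.imwrite(f'pics/{n}0.png',f['img'][:,:,::-1]); print(n,f['fx'],f['fy'],f['cx'],f['cy'],f['rvec'],f['tvec'],(f['z_map']>0).mean())
E
```

```text
{'clock': 0.0, 'joint_pos': array([ 0.01413035,  0.32178406, -0.07009034,  1.45166591,  0.02260756,
        1.37077615, -0.05689042]), 'qvel': array([-6.00493542e-04,  9.94387445e-05,  4.79418916e-04, -4.53451078e-04,
       -4.54251461e-04,  1.57328321e-03, -9.61635931e-04]), 'joint_torque': array([-1.25131752e-03, -4.93579853e+01, -3.82724963e-01, -3.14334905e+01,
        1.30020955e-02,  1.12603378e-02,  4.26072404e-06]), 'eef_pos': array([ 6.49474417e-01, -6.76346712e-05,  2.30253382e-01]), 'eef_rot': array([ 7.07100673e-01,  7.07112286e-01, -6.88208199e-04, -6.15364894e-04]), 'ft_force': array([-0.44152975,  0.70882209,  0.59727229]), 'ft_torque': array([-0.01547059,  0.02038118,  0.01939625]), 'grip_force': 0.0, 'width': 0.9984559532100994}
0.0187
scene 504.2988291472442 504.2988291472442 316.01008302137353 238.2007981751511 [ 1.77776894  1.84763465 -0.67828867] [ 0.02975841 -0.33058954  1.4398037 ] 0.996259765625
side 500.6410510576322 500.6410510576322 317.52103726562495 240.40474382711224 [ 0.37989859 -2.80449072  1.08395507] [0.50899037 0.12913104 1.18294072] 0.9961848958333334
wrist 371.64829954431775 371.64829954431775 318.21116371970766 237.16788295801967 [-2.86749730e+00 -2.42088806e-04  1.78509358e-03] [-0.64912598 -0.03335119  0.37783121] 0.9844075520833333
```

View pics/scene0.png

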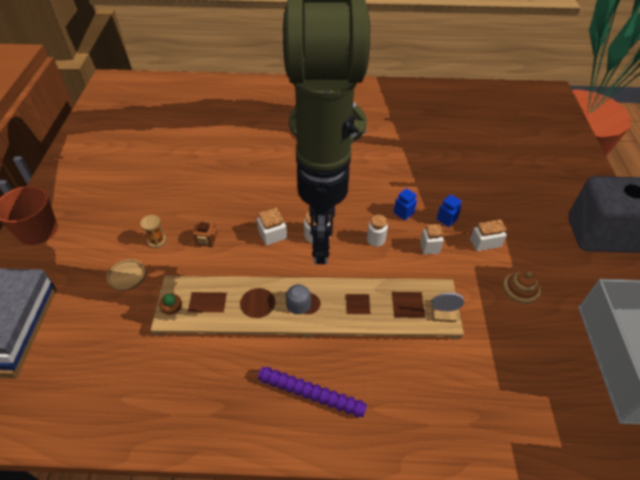

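View pics/side0.png

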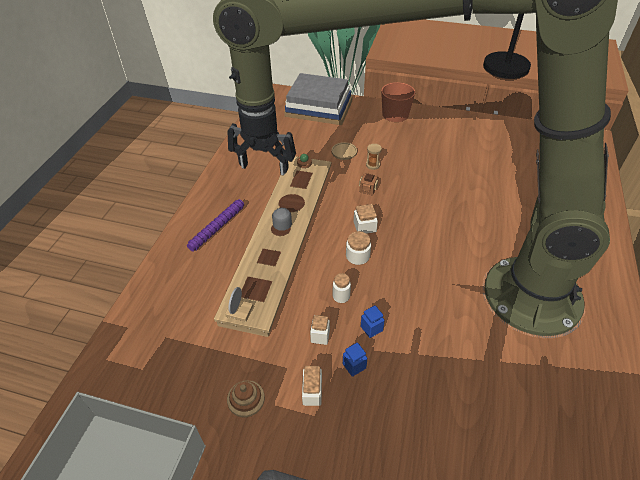

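View pics/wrist0.png

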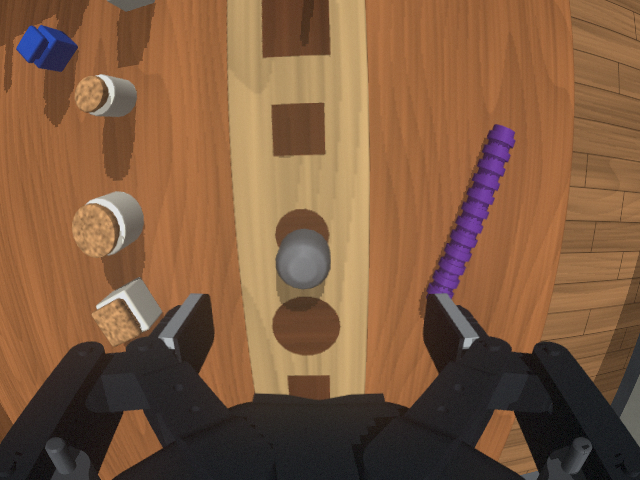

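The scene view shows all five jars in a row, seen in scene pixels: big square (272,227), big round (315,228), small round (377,231), small square (432,239) and oblong (488,236). The two blue jars are decoys.
- **Inlays:** oblong (208,301), big round (257,302), small round (312,302, partly under the dome at 298,298), small square (358,303), big square (408,305).
- **Saucer:** (126,274).
- **Side and wrist views:** these agree with the scene view.

```bash
cat > h.py <<'E'
import cv2, numpy as np
from workcell import sense, optics, r
def cloud(f):
    R=cv2.Rodrigues(np.array(f['rvec'],float))[0]; v,u=np.mgrid[:480,:640]; z=f['z_map'].astype(float)
    P=np.stack([(u-f['cx'])/f['fx']*z,(v-f['cy'])/f['fy']*z,z],-1)
    return (P-np.array(f['tvec']).ravel())@R
def hsv(f): return cv2.cvtColor(f['img'],cv2.COLOR_RGB2HSV).astype(int)
def blobs(f,P,mask,amin=15):
    n,l,st,c=cv2.connectedComponentsWithStats(mask.astype(np.uint8))
    out=[]
    for i in range(1,n):
        if st[i,4]<amin: continue
        p=P[l==i]; (cx,cy),(w,h),a=cv2.minAreaRect(p[:,:2].astype(np.float32))
        out.append((c[i].round(0),st[i,4],np.round([cx,cy],4),np.round([w*1e3,h*1e3],0),round(a,1),np.round(np.percentile(p[:,2],[5,50,95]),4)))
    return sorted(out,key=lambda o:o[2][1])
def region(P): return (P[...,0]>.4)&(P[...,0]<.8)&(P[...,1]>-.5)&(P[...,1]<.5)
def report(names=("scene","side"),F=None):
    for n in names:
        f=F[n] if F else optics.grab_frame(n); P=cloud(f); H=hsv(f); g=region(P); Z=P[...,2]
        h,s,v=H[...,0],H[...,1],H[...,2]
        for lab,m in dict(high=g&(Z>.047)&(Z<.12)&~((h>100)&(s>150)),inlay=g&(abs(Z-.03)<.008)&(v<125)&(h<25)&(s>60),
              grey=g&(Z>.045)&(Z<.1)&(s<70)&(v<160),saucer=g&(Z>.0045)&(Z<.02)&(P[...,1]<-.3)).items():
            print(n,lab)
            for b in blobs(f,P,m): print('  ',*b)
E
python3 - <<'E'
import pickle; from h import *
report(F=pickle.load(open('f0.pkl','rb')))
E
```

```text
scene high
   [151. 223.] 276 [ 0.4603 -0.3747] [44. 41.] 43.4 [0.0525 0.0649 0.0675]
   [169. 300.] 131 [ 0.6525 -0.2912] [22. 24.] 46.7 [0.0518 0.06   0.0656]
   [203. 226.] 82 [ 0.4519 -0.2618] [22. 25.] 84.4 [0.0472 0.0497 0.0528]
   [271. 218.] 365 [ 0.4308 -0.1142] [50. 46.] 27.2 [0.0543 0.0612 0.0638]
   [298. 297.] 524 [ 0.6391 -0.0407] [45. 49.] 2.5 [0.0509 0.07   0.0769]
   [308. 220.] 56 [ 0.432 -0.033] [35. 11.] 2.9 [0.0473 0.0622 0.065 ]
   [378. 224.] 276 [0.4387 0.1235] [39. 40.] 4.1 [0.0479 0.065  0.0694]
   [434. 232.] 215 [0.4555 0.243 ] [33. 34.] 4.5 [0.0478 0.062  0.065 ]
   [448. 302.] 472 [0.6473 0.245 ] [59.  8.] 88.5 [0.051  0.0749 0.0977]
   [492. 227.] 331 [0.4366 0.372 ] [36. 56.] 13.4 [0.0523 0.0583 0.0614]
   [529. 275.] 40 [0.5616 0.4235] [12. 13.] 53.4 [0.0479 0.0543 0.0587]
scene inlay
   [151. 237.] 50 [ 0.4693 -0.3797] [34.  9.] 46.4 [0.0223 0.0265 0.0358]
   [168. 332.] 59 [ 0.7049 -0.2873] [ 4. 64.] 2.0 [0.0225 0.0255 0.0295]
   [206. 238.] 111 [ 0.4667 -0.2607] [25. 52.] 10.5 [0.0228 0.03   0.0369]
   [192. 301.] 1124 [ 0.6258 -0.256 ] [103. 135.]
[... 2494 characters left out ...]
.0281 0.0315]
   [280. 231.] 112 [ 0.6324 -0.0135] [50. 34.] 12.4 [0.0289 0.0321 0.035 ]
   [269. 257.] 288 [0.6326 0.0754] [50. 52.] 1.5 [0.0286 0.0319 0.0343]
   [285. 288.] 109 [0.5657 0.1403] [  3. 262.] 1.6 [0.0227 0.0276 0.0324]
   [255. 290.] 609 [0.6279 0.2039] [ 62. 121.] 3.7 [0.029  0.0318 0.035 ]
   [245. 399.] 270 [0.5587 0.4277] [59. 54.] 25.2 [0.0225 0.0259 0.036 ]
side grey
   [281. 217.] 301 [ 0.6342 -0.0382] [47. 45.] 58.4 [0.0485 0.0689 0.077 ]
   [235. 300.] 205 [0.6468 0.2457] [61.  6.] 89.0 [0.0499 0.0737 0.0955]
side saucer
   [344. 150.] 209 [ 0.5603 -0.4144] [80. 81.] 77.2 [0.0047 0.0067 0.0111]
   [372. 165.] 77 [ 0.4597 -0.3669] [42. 38.] 19.0 [0.0053 0.0085 0.0187]
```

arm_command(rows="-2 -0.6 5 0 0 0 1; -3.95 -1.2 9 0 0 0 1; -3.95 -1.2 14 0 0 0 1; -3.95 -1.2 17 0 0 0 1; -3.95 -1.2 19.6 0 0 0 1; -3.95 -1.2 19.6 0 0 0 1; -3.95 -1.2 19.6 0 0 0 0; -3.95 -1.2 19.6 0 0 0 0; -3.95 -1.2 19.6 0 0 0 0; -3.95 -1.2 19.6 0 0 0 0; -3.95 -1.2 19.6 0 0 0 0; -3.95 -1.2 19.6 0 0 0 0", newtons=30)

```text
clock: 1.65
eef_pos: [0.6393, -0.0396, 0.0373]
eef_rot: [0.707, 0.707, 0.001, 0.001]
ft_force: [-1.0, -1.3, 6.9]
width: 0.571
grip_force: 31.7
```

```bash
cat >> h.py <<'E'
from scipy.spatial.transform import Rotation as Ro
def to(x,y,z,a=0):
    """shift (cm, tool axes) and turn (deg) from the present pose to TCP x,y,z, closing line at world angle a (deg)"""
    s=sense(); R=Ro.from_quat(s['eef_rot']); c,sn=np.cos(np.radians(a)),np.sin(np.radians(a))
    T=Ro.from_matrix(np.array([[-sn,c,0],[c,sn,0],[0,0,-1]]))
    best=min(((R.inv()*T*Ro.from_euler('z',k)).as_rotvec(degrees=True) for k in(0,np.pi)),key=np.linalg.norm)
    print('shift',(R.inv().apply(np.array([x,y,z])-s['eef_pos'])*100).round(2),'turn',best.round(1),'pos',s['eef_pos'].round(4),'w',round(s['width'],3),'grip',s['grip_force'],'t',s['clock'],'j7',s['joint_pos'][6].round(2))
E
python3 - <<'E'
import pickle; from h import *
F=pickle.load(open('f0.pkl','rb'))
for n in("scene","side"):
    f=F[n];P=cloud(f);H=hsv(f)
    m=region(P)&(abs(P[...,2]-.03)<.008)&(P[...,0]>.59)&(P[...,0]<.68)
    print(n); s=H[m]
    for u,v in ([(208,301),(185,304),(257,296),(230,310),(358,303),(335,300),(400,300),(412,308)] if n=='scene' else []): print((u,v),H[v,u])
    for th in (110,90,75):
        mm=cv2.morphologyEx((m&(H[...,2]<th)&(H[...,0]<12)).astype(np.uint8),cv2.MORPH_OPEN,np.ones((3,3)))
        print(th); [print('  ',*b) for b in blobs(f,P,mm>0,40)]
to(.56,-.4146,.2)
E
```

```text
scene
(208, 301) [  9 179  84]
(185, 304) [ 17 135 176]
(257, 296) [  9 180  82]
(230, 310) [ 17 134 184]
(358, 303) [  9 182  77]
(335, 300) [ 17 134 169]
(400, 300) [  9 185  88]
(412, 308) [  9 179  54]
110
   [207. 302.] 614 [ 0.6378 -0.2244] [45. 69.] 4.7 [0.0286 0.0309 0.0336]
   [257. 303.] 730 [ 0.6354 -0.1243] [66. 64.] 5.2 [0.0286 0.031  0.0335]
   [313. 305.] 125 [ 0.6361 -0.0105] [18. 41.] 76.3 [0.0283 0.0309 0.0352]
   [357. 304.] 386 [0.6301 0.0762] [42. 47.] 89.7 [0.0286 0.031  0.0338]
   [408. 305.] 688 [0.6282 0.1767] [57. 58.] 1.5 [0.0284 0.031  0.0335]
90
   [206. 302.] 515 [ 0.6388 -0.2245] [44. 66.] 4.2 [0.0286 0.0309 0.0337]
   [247. 303.] 162 [ 0.6376 -0.1456] [51. 18.] 3.2 [0.0289 0.0311 0.0336]
   [262. 303.] 461 [ 0.6356 -0.112 ] [64. 40.] 1.0 [0.0284 0.031  0.0335]
   [313. 305.] 119 [ 0.636  -0.0109] [17. 41.] 76.3 [0.0283 0.0309 0.0353]
   [357. 303.] 373 [0.63   0.0756] [44. 43.] 3.8 [0.0287 0.031  0.0338]
   [408. 305.] 671 [0.6283 0.1762] [57. 56.] 1.3 [0.0285 0.031  0.0336]
75
   [270. 302.] 103 [ 0.6331 -0.0985] [39. 12.] 5.3 [0.0283 0.0308 0.0334]
   [357. 298.] 81 [0.6171 0.075 ] [13. 33.] 3.6 [0.029  0.0312 0.0338]
   [410. 311.] 248 [0.643  0.1782] [53. 27.] 85.3 [0.0284 0.0311 0.0336]
side
110
   [301. 179.] 244 [ 0.6409 -0.2245] [46. 71.] 1.6 [0.0284 0.0314 0.0351]
   [291. 202.] 309 [ 0.6381 -0.1246] [67. 61.] 10.6 [0.0285 0.0315 0.0347]
   [279. 231.] 91 [ 0.6359 -0.0121] [25. 47.] 86.5 [0.0292 0.032  0.0342]
   [268. 257.] 240 [0.6329 0.0758] [47. 46.] 3.0 [0.0287 0.0319 0.0343]
   [256. 288.] 488 [0.6298 0.1753] [60. 62.] 1.0 [0.0291 0.0318 0.0348]
90
75
shift [-37.51  -7.88 -16.29] turn [ 0.2  0.  -0. ] pos [ 0.6393 -0.0396  0.0373] w 0.571 grip 31.70300733181648 t 1.65 j7 0.0
```

arm_command(rows="0 0 -5 0 0 0 0; 0 0 -10 0 0 0 0; -5 -1 -10 0 0 0 0; -11 -2 -10 0 0 0 0; -17 -3.5 -10 0 0 0 0; -23 -5 -10 0 0 0 0; -28 -6 -10 0 0 0 0; -33 -7 -10 0 0 0 0; -37.5 -7.8 -10 0 0 0 0; -37.5 -7.8 -9 0 0 0 0; -37.5 -7.8 -6 0 0 0 0; -37.5 -7.8 -6 0 0 0 0")

```text
clock: 3.15
eef_pos: [0.5586, -0.4119, 0.092]
eef_rot: [0.707, 0.708, -0.0, -0.003]
ft_force: [-0.4, -0.3, -0.7]
width: 0.567
grip_force: 31.7
```

```bash
python3 - <<'E'
from h import *
to(.5602,-.4146,.0118); print(sense()['ft_force'])
f=optics.grab_frame("side");P=cloud(f);H=hsv(f)
print(*blobs(f,P,region(P)&(P[...,1]<-.3)&(P[...,2]>.02)&(P[...,2]<.12)&(H[...,1]<60)),sep='\n')
cv2.imwrite('pics/a.png',cv2.resize(f['img'][100:220,260:420,::-1],None,fx=4,fy=4))
E
```

```text
shift [-0.3   0.2   8.02] turn [-0.3 -0.3  0.1] pos [ 0.5586 -0.4119  0.092 ] w 0.567 grip 31.726129073649645 t 3.15 j7 0.64
[-0.35540877 -0.26934131 -0.68953091]
(array([344., 127.]), np.int32(205), array([ 0.5617, -0.3988]), array([27., 73.]), 83.4, array([0.0883, 0.1061, 0.1191]))
```

View pics/a.png

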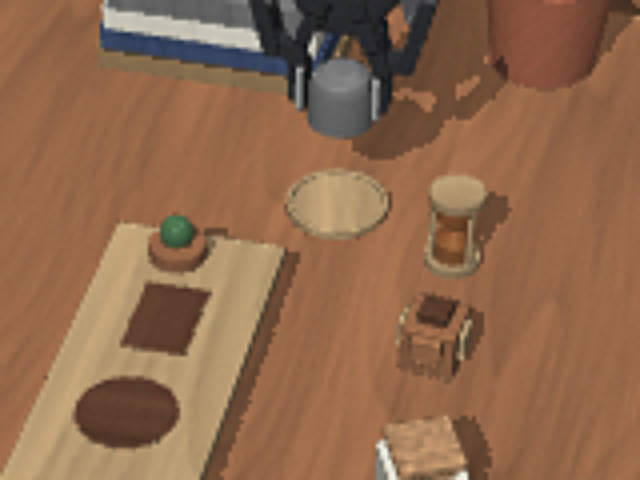

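The picture shows the dome held level (crop 340,95), directly above the saucer (338,203). Next I'll lower it.

arm_command(rows="-0.3 0.2 4 0 0 0 0; -0.3 0.2 6.5 0 0 0 0; -0.3 0.2 7.3 0 0 0 0; -0.3 0.2 7.6 0 0 0 0; -0.3 0.2 7.6 0 0 0 0")

```text
clock: 3.82
eef_pos: [0.563, -0.418, 0.0209]
eef_rot: [0.707, 0.707, 0.0, 0.001]
ft_force: [0.5, 0.0, -0.5]
width: 0.571
grip_force: 31.7
```

arm_command(rows="0.3 -0.25 0 0 0 0 0; 0.3 -0.25 0.5 0 0 0 0; 0.3 -0.25 0.8 0 0 0 0; 0.3 -0.25 0.8 0 0 0 0; 0.3 -0.25 0.8 0 0 0 0")

```text
clock: 4.45
eef_pos: [0.5596, -0.4146, 0.0114]
eef_rot: [0.707, 0.707, 0.0, 0.0]
ft_force: [-0.6, 0.0, 1.6]
width: 0.57
grip_force: 31.9
```

arm_command(rows="0 0 0 0 0 0 0.72; 0 0 0 0 0 0 0.72; 0 0 -1 0 0 0 0.72; 0 0 -4 0 0 0 0.8; 0 0 -9 0 0 0 1; 0 0 -15 0 0 0 1; 6 -3 -17 0 0 0 1; 12 -6 -17 0 0 0 1; 18 -9 -17 0 0 0 1; 24 -11 -17 0 0 0 1; 29 -12.8 -17 0 0 0 1; 30 -12.8 -17 0 0 0 1")

```text
clock: 5.95
eef_pos: [0.4307, -0.1112, 0.1823]
eef_rot: [0.705, 0.709, 0.0, 0.001]
ft_force: [1.0, -0.7, 0.8]
width: 0.997
grip_force: 0.0
```

```bash
python3 - <<'E'
from h import *
report(); to(.431,-.1147,.13,29)
E
```

```text
scene high
   [120. 263.] 141 [ 0.5614 -0.415 ] [32. 33.] 56.4 [0.0472 0.0489 0.0521]
   [151. 223.] 278 [ 0.4604 -0.3742] [44. 41.] 45.5 [0.0521 0.0649 0.0675]
   [169. 300.] 133 [ 0.6527 -0.2918] [21. 24.] 16.5 [0.0512 0.0598 0.0652]
   [203. 226.] 71 [ 0.4524 -0.262 ] [21. 22.] 86.7 [0.0479 0.0504 0.0526]
   [271. 218.] 367 [ 0.431  -0.1139] [48. 46.] 25.7 [0.0544 0.061  0.0638]
   [318. 219.] 448 [ 0.4283 -0.009 ] [56. 56.] 74.4 [0.0484 0.0625 0.0655]
   [378. 224.] 266 [0.4384 0.1246] [37. 41.] 50.8 [0.048  0.0654 0.0691]
   [434. 232.] 221 [0.4573 0.2447] [36. 35.] 89.3 [0.0479 0.0622 0.0651]
   [448. 302.] 473 [0.6478 0.2448] [59.  8.] 88.3 [0.0505 0.0755 0.0982]
   [492. 227.] 332 [0.4367 0.3726] [33. 58.] 11.8 [0.0521 0.0584 0.0611]
   [529. 275.] 36 [0.5614 0.4227] [11. 11.] 29.0 [0.0486 0.0552 0.0589]
scene inlay
   [152. 237.] 49 [ 0.4693 -0.3791] [35. 11.] 62.6 [0.0224 0.026  0.0338]
   [160. 231.] 26 [ 0.4558 -0.364 ] [19.  8.] 2.0 [0.0229 0.0261 0.0353]
   [159. 307.] 55 [ 0.6518 -0.3156] [47. 17.] 19.9 [0.0273 0.03   0.0362]
   [172. 313.] 16 [ 0.6681 -0.2845] [ 6. 24
[... 2527 characters left out ...]
.6352 -0.0252] [50. 54.] 16.2 [0.0286 0.0316 0.0348]
   [269. 257.] 291 [0.6322 0.0749] [49. 55.] 2.6 [0.0292 0.0321 0.0351]
   [285. 287.] 109 [0.5658 0.139 ] [  2. 264.] 1.4 [0.0224 0.0272 0.0316]
   [255. 290.] 615 [0.6298 0.2043] [ 64. 122.] 0.8 [0.0288 0.0319 0.0351]
   [246. 398.] 295 [0.5594 0.4243] [60. 58.] 43.6 [0.0224 0.0258 0.0357]
side grey
   [235. 300.] 206 [0.6467 0.2449] [60.  5.] 89.2 [0.051  0.0729 0.0969]
side saucer
   [336. 153.] 58 [ 0.5819 -0.3987] [25. 70.] 38.5 [0.0048 0.0073 0.0123]
   [373. 165.] 75 [ 0.4556 -0.3698] [45. 31.] 28.0 [0.0051 0.0089 0.018 ]
shift [-0.16 -0.1   5.24] turn [  0.1   0.1 -28.8] pos [ 0.4319 -0.1131  0.1824] w 0.996 grip 0.0 t 6.05 j7 0.2
```

arm_command(rows="-0.16 -0.1 3 0 0 -10 1; -0.16 -0.1 6 0 0 -20 1; -0.16 -0.1 9 0 0 -27 1; -0.16 -0.1 13 0 0 -27 1; -0.16 -0.1 16 0 0 -27 1; -0.16 -0.1 17.6 0 0 -27 1; -0.16 -0.1 17.6 0 0 -27 1; -0.16 -0.1 17.6 0 0 -27 0; -0.16 -0.1 17.6 0 0 -27 0; -0.16 -0.1 17.6 0 0 -27 0; -0.16 -0.1 17.6 0 0 -27 0; -0.16 -0.1 17.6 0 0 -27 0", newtons=45)

```text
clock: 7.55
eef_pos: [0.4317, -0.1166, 0.0067]
eef_rot: [0.522, 0.853, 0.0, 0.001]
ft_force: [-1.6, -1.0, 6.6]
width: 0.604
grip_force: 48.1
```

```bash
python3 - <<'E'
from h import *
to(.629,.1757,.15,1.4)
E
```

```text
shift [ 17.06  30.88 -14.31] turn [ 0.1  0.1 25.6] pos [ 0.4317 -0.1166  0.0067] w 0.604 grip 48.135480880737305 t 7.55 j7 0.67
```

arm_command(rows="0 0 -5 0 0 0 0; 0 0 -10 0 0 0 0; 2 4 -13 0 0 4 0; 4.5 8 -13 0 0 8 0; 7 12.5 -13 0 0 12 0; 9.5 17 -13 0 0 16 0; 12 21.5 -13 0 0 20 0; 14.5 26.5 -13 0 0 25.6 0; 17.06 30.88 -12 0 0 25.6 0; 17.06 30.88 -9 0 0 25.6 0; 17.06 30.88 -7 0 0 25.6 0; 17.06 30.88 -7 0 0 25.6 0")

```text
clock: 9.05
eef_pos: [0.6263, 0.1744, 0.0728]
eef_rot: [0.699, 0.715, -0.002, -0.001]
ft_force: [-0.5, 0.2, -2.5]
width: 0.605
grip_force: 48.7
```

```bash
python3 - <<'E'
from h import *
to(.629,.1757,.0375,1.4)
E
```

```text
shift [0.13 0.29 3.53] turn [-0.3  0.1 -0.1] pos [0.6263 0.1744 0.0728] w 0.605 grip 48.67205321788788 t 9.05 j7 -0.37
```

arm_command(rows="0 0.1 1 0 0 0 0; 0 0.1 2 0 0 0 0; 0 0.1 2.8 0 0 0 0; 0 0.1 3.2 0 0 0 0; 0 0.1 3.2 0 0 0 0")

```text
clock: 9.68
eef_pos: [0.629, 0.1761, 0.043]
eef_rot: [0.698, 0.716, -0.0, -0.0]
ft_force: [0.1, -0.5, -2.4]
width: 0.604
grip_force: 48.7
```

arm_command(rows="0 0 0.4 0 0 0 0; 0 0 0.6 0 0 0 0; 0 0 0.6 0 0 0 0; 0 0 0.6 0 0 0 0.9; 0 0 0.6 0 0 0 0.9; 0 0 -2 0 0 0 0.9; 0 0 -6 0 0 0 0.9; 0 0 -8 0 0 0 0; 0 0 -8 0 0 0 0; 0 0 -8 0 0 0 0; 0 0 -8 0 0 0 0; 0 0 -6 0 0 0 0")

```text
clock: 11.18
eef_pos: [0.63, 0.1763, 0.1032]
eef_rot: [0.698, 0.716, 0.001, 0.001]
ft_force: [-0.1, 0.5, 0.5]
width: -0.004
grip_force: 0.0
```

```bash
python3 - <<'E'
from h import *
to(.629,.1757,.084,1.4)
f=optics.grab_frame("side");P=cloud(f)
g=region(P)&(P[...,0]>.59)&(P[...,0]<.67)&(P[...,1]>.13)&(P[...,1]<.215)&(P[...,2]>.077)&(P[...,2]<.096)
print(*blobs(f,P,g),sep='\n')
E
```

```text
shift [-0.06 -0.11  1.92] turn [ 0.1 -0.  -0. ] pos [0.63   0.1763 0.1032] w -0.004 grip 0.0 t 11.175 j7 -0.37
(array([252., 276.]), np.int32(303), array([0.6297, 0.1799]), array([47., 46.]), 3.1, array([0.0842, 0.0916, 0.0946]))
```

arm_command(rows="0.1 -0.1 0.8 0 0 0 0; 0.1 -0.1 1.4 0 0 0 0; 0.1 -0.1 1.8 0 0 0 0; 0.1 -0.1 2.2 0 0 0 0; 0.1 -0.1 2.3 0 0 0 0; 0.1 -0.1 2.3 0 0 0 0")

```text
clock: 11.98
eef_pos: [0.6278, 0.1772, 0.0841]
eef_rot: [0.698, 0.716, -0.0, 0.0]
ft_force: [-10.2, -2.4, 19.9]
width: -0.002
grip_force: 9.4
```

arm_command(rows="0 0 -1 0 0 0 0; 0 0 -5 0 0 0 0; 0 0 -10 0 0 0 0.5; 2 -5 -11 0 0 0 1; 4 -10 -11 0 0 0 1; 6 -14 -11 0 0 0 1; 6.5 -17 -11 0 0 0 1; 6.8 -17 -11 0 0 0 1; 6.8 -17 -11 0 0 0 1")

```text
clock: 13.1
eef_pos: [0.4575, 0.241, 0.1906]
eef_rot: [0.698, 0.716, 0.001, 0.0]
ft_force: [0.6, 0.4, -0.3]
width: 1.003
grip_force: 0.0
```

```bash
python3 - <<'E'
from h import *
for n in("scene","side"):
    f=optics.grab_frame(n);P=cloud(f);H=hsv(f)
    print('blue',*blobs(f,P,region(P)*0+(P[...,0]>.3)&(P[...,0]<.5)&(P[...,2]>.03)&(P[...,2]<.08)&(H[...,0]>100)&(H[...,1]>150)&(P[...,1]>0)),sep='\n')
    g=region(P)&(P[...,2]>.0515)&(P[...,2]<.11)&(H[...,0]>5)&(H[...,0]<20)&(H[...,1]>70)
    print('cork',*blobs(f,P,g,60),sep='\n')
to(.4555,.2442,.0065,8)
E
```

```text
blue
(array([406., 201.]), np.int32(313), array([0.3535, 0.1928]), array([35., 36.]), 45.4, array([0.0324, 0.0483, 0.0656]))
(array([450., 208.]), np.int32(294), array([0.3685, 0.293 ]), array([38., 40.]), 52.1, array([0.032 , 0.0473, 0.0652]))
cork
(array([151., 223.]), np.int32(266), array([ 0.4611, -0.374 ]), array([44., 41.]), 7.7, array([0.0593, 0.0651, 0.0677]))
(array([318., 218.]), np.int32(392), array([ 0.4273, -0.0107]), array([53., 56.]), 59.8, array([0.0578, 0.0628, 0.0656]))
(array([379., 221.]), np.int32(176), array([0.4373, 0.1226]), array([34., 34.]), 41.0, array([0.0611, 0.0668, 0.0692]))
(array([413., 291.]), np.int32(506), array([0.6294, 0.1796]), array([51., 48.]), 89.8, array([0.08  , 0.0838, 0.0863]))
(array([434., 231.]), np.int32(190), array([0.4558, 0.2436]), array([34., 32.]), 7.2, array([0.0572, 0.0625, 0.0654]))
(array([492., 227.]), np.int32(316), array([0.4373, 0.3724]), array([36., 58.]), 12.6, array([0.0543, 0.0584, 0.061 ]))
blue
(array([372., 318.]), np.int32(389), array([0.3497, 0.1946]), array([36., 37.]), 46.5, array([0.0332, 0.0579, 0.0667]))
(array([355., 356.]), np.int32(420), array([0.3666, 0.294 ]), array([37., 39.]), 47.1, array([0.0347, 0.0611, 0.0669]))
cork
(array([374., 149.]), np.int32(134), array([ 0.4606, -0.3737]), array([42., 40.]), 57.9, array([0.0544, 0.0648, 0.0687]))
(array([359., 240.]), np.int32(311), array([ 0.4264, -0.0116]), array([53., 55.]), 69.7, array([0.0586, 0.0637, 0.0664]))
(array([252., 276.]), np.int32(354), array([0.63  , 0.1786]), array([45., 50.]), 1.6, array([0.0804, 0.0846, 0.0879]))
(array([320., 322.]), np.int32(206), array([0.4547, 0.2434]), array([31., 33.]), 8.0, array([0.0596, 0.0636, 0.0665]))
(array([311., 379.]), np.int32(434), array([0.4365, 0.3717]), array([31., 56.]), 15.5, array([0.0566, 0.0597, 0.0619]))
shift [ 0.38 -0.22 18.38] turn [ 0.  -0.  -6.7] pos [0.4577 0.2404 0.1903] w 1.004 grip 0.0 t 13.2 j7 -0.53
```

arm_command(rows="0.35 -0.22 5 0 0 -6.5 1; 0.35 -0.22 10 0 0 -6.5 1; 0.35 -0.22 15 0 0 -6.5 1; 0.35 -0.22 17.5 0 0 -6.5 1; 0.35 -0.22 18.3 0 0 -6.5 1; 0.35 -0.22 18.3 0 0 -6.5 0; 0.35 -0.22 18.3 0 0 -6.5 0; 0.35 -0.22 18.3 0 0 -6.5 0; 0.35 -0.22 18.3 0 0 -6.5 0; 0.35 -0.22 18.3 0 0 -6.5 0; 0.35 -0.22 18.3 0 0 -6.5 0")

```text
clock: 14.58
eef_pos: [0.4553, 0.2449, 0.0087]
eef_rot: [0.657, 0.754, 0.001, 0.001]
ft_force: [-0.7, -0.3, 7.4]
width: 0.441
grip_force: 46.6
```

```bash
python3 - <<'E'
from h import *
to(.631,.0758,.075,1.4)
E
```

```text
shift [-19.16  15.09  -6.6 ] turn [ 0.1 -0.   6.5] pos [0.4553 0.2449 0.0087] w 0.441 grip 46.58310949802399 t 14.575 j7 -0.51
```

arm_command(rows="0 0 -5 0 0 0 0; 0 0 -10 0 0 0 0; -3 2.5 -13 0 0 1 0; -7 5.5 -13 0 0 2 0; -11 8.5 -13 0 0 3 0; -15 11.5 -13 0 0 5 0; -19.1 15 -13 0 0 6.5 0; -19.1 15.1 -12 0 0 6.5 0; -19.1 15.1 -9 0 0 6.5 0; -19.1 15.1 -6 0 0 6.5 0; -19.1 15.1 -4.5 0 0 6.5 0; -19.1 15.1 -4.5 0 0 6.5 0")

```text
clock: 16.08
eef_pos: [0.6288, 0.0761, 0.051]
eef_rot: [0.698, 0.716, -0.001, -0.001]
ft_force: [0.3, -0.1, -2.6]
width: 0.438
grip_force: 46.5
```

```bash
python3 - <<'E'
from h import *
to(.631,.0768,.039,1.4)
E
```

```text
shift [0.06 0.23 1.2 ] turn [-0.2  0.   0. ] pos [0.6288 0.0761 0.051 ] w 0.438 grip 46.45093023777008 t 16.075 j7 -0.2
```

arm_command(rows="0.06 0.1 0.6 0 0 0 0; 0.06 0.1 1.0 0 0 0 0; 0.06 0.1 1.25 0 0 0 0; 0.06 0.1 1.3 0 0 0 0; 0.06 0.1 1.3 0 0 0 0.75; 0.06 0.1 1.3 0 0 0 0.75; 0.06 0.1 -2 0 0 0 0.75; 0.06 0.1 -7 0 0 0 0.75; 0.06 0.1 -7 0 0 0 0; 0.06 0.1 -7 0 0 0 0; 0.06 0.1 -7 0 0 0 0; 0.06 0.1 -6 0 0 0 0")

```text
clock: 17.58
eef_pos: [0.6311, 0.0765, 0.1116]
eef_rot: [0.698, 0.716, -0.0, 0.0]
ft_force: [-0.2, 0.2, -0.3]
width: 0.0
grip_force: 0.0
```

```bash
python3 - <<'E'
from h import *
f=optics.grab_frame("side");P=cloud(f);H=hsv(f)
g=region(P)&(P[...,2]>.0515)&(P[...,2]<.11)&(H[...,0]>5)&(H[...,0]<20)&(H[...,1]>70)
print('cork',*blobs(f,P,g,60),sep='\n')
to(.631,.0758,.086,1.4)
E
```

```text
cork
(array([374., 149.]), np.int32(132), array([ 0.461 , -0.3737]), array([41., 41.]), 22.6, array([0.0551, 0.0651, 0.0686]))
(array([358., 240.]), np.int32(329), array([ 0.427 , -0.0115]), array([52., 59.]), 11.6, array([0.0587, 0.0633, 0.0662]))
(array([267., 242.]), np.int32(146), array([0.6326, 0.0771]), array([32., 33.]), 2.6, array([0.0815, 0.0934, 0.0961]))
(array([341., 280.]), np.int32(175), array([0.4364, 0.1229]), array([36., 34.]), 84.6, array([0.0624, 0.0674, 0.07  ]))
(array([252., 276.]), np.int32(354), array([0.6304, 0.1794]), array([47., 48.]), 3.7, array([0.0807, 0.0847, 0.0877]))
(array([311., 379.]), np.int32(431), array([0.4361, 0.372 ]), array([31., 56.]), 14.9, array([0.0568, 0.0597, 0.0628]))
shift [-0.05  0.13  2.35] turn [-0.2  0.   0. ] pos [0.6298 0.0763 0.1095] w -0.001 grip 0.0 t 17.625 j7 -0.19
```

arm_command(rows="-0.05 0.1 1.2 0 0 0 0; -0.05 0.1 2.0 0 0 0 0; -0.05 0.1 2.5 0 0 0 0; -0.05 0.1 2.7 0 0 0 0; -0.05 0.1 2.7 0 0 0 0; -0.05 0.1 0 0 0 0 0; -0.05 0 -5 0 0 0 0.5; 1.3 -5 -8 0 0 0 1; 2.6 -10 -8 0 0 0 1; 4 -15 -8 0 0 0 1; 5.2 -19.3 -8 0 0 0 1; 5.2 -19.3 -8 0 0 0 1")

```text
clock: 19.12
eef_pos: [0.4345, 0.1248, 0.1923]
eef_rot: [0.697, 0.717, -0.0, 0.0]
ft_force: [0.9, 0.2, -0.3]
width: 1.003
grip_force: 0.0
```

```bash
cat >>h.py <<'E'
def corks(names=("scene","side")):
    for n in names:
        f=optics.grab_frame(n);P=cloud(f);H=hsv(f)
        g=region(P)&(P[...,2]>.0515)&(P[...,2]<.11)&(H[...,0]>5)&(H[...,0]<20)&(H[...,1]>70)&(P[...,1]>-.3)
        print('cork',n,*blobs(f,P,g,60),sep='\n')
E
python3 - <<'E'
from h import *
corks()
to(.437,.1236,.008,1.4)
E
```

```text
cork
scene
(array([318., 218.]), np.int32(395), array([ 0.4269, -0.0107]), array([54., 53.]), 60.6, array([0.0581, 0.0626, 0.0655]))
(array([359., 289.]), np.int32(270), array([0.6317, 0.0758]), array([35., 37.]), 3.2, array([0.0758, 0.0858, 0.0883]))
(array([379., 221.]), np.int32(179), array([0.4375, 0.1235]), array([36., 34.]), 32.8, array([0.0614, 0.0668, 0.07  ]))
(array([413., 291.]), np.int32(504), array([0.629 , 0.1799]), array([49., 50.]), 1.0, array([0.0798, 0.0838, 0.0862]))
(array([492., 227.]), np.int32(313), array([0.4373, 0.3719]), array([35., 58.]), 12.5, array([0.0541, 0.0586, 0.0612]))
cork
side
(array([357., 240.]), np.int32(257), array([ 0.4305, -0.0078]), array([44., 55.]), 34.0, array([0.0573, 0.0634, 0.0664]))
(array([267., 243.]), np.int32(152), array([0.6324, 0.076 ]), array([32., 35.]), 2.4, array([0.082 , 0.0863, 0.0893]))
(array([341., 280.]), np.int32(177), array([0.4362, 0.1228]), array([34., 35.]), 53.3, array([0.0612, 0.0675, 0.0706]))
(array([252., 276.]), np.int32(355), array([0.6296, 0.1774]), array([47., 49.]), 2.3, array([0.0807, 0.0847, 0.0876]))
(array([311., 379.]), np.int32(434), array([0.4367, 0.3712]), array([31., 56.]), 15.6, array([0.0561, 0.0596, 0.0625]))
shift [-1.000e-02 -6.000e-02  1.846e+01] turn [0.1 0.  0. ] pos [0.4373 0.1237 0.1926] w 1.002 grip 0.0 t 19.225 j7 -0.29
```

SS is seated with its lid home: top at about 0.0858–0.0863, where 0.086 is fully home. Next is the small round jar.

arm_command(rows="0 0 5 0 0 0 1; 0 0 10 0 0 0 1; 0 0 15 0 0 0 1; 0 0 17.5 0 0 0 1; 0 0 18.3 0 0 0 1; 0 0 18.3 0 0 0 0; 0 0 18.3 0 0 0 0; 0 0 18.3 0 0 0 0; 0 0 18.3 0 0 0 0; 0 0 18.3 0 0 0 0; 0 0 18.3 0 0 0 0")

```text
clock: 20.6
eef_pos: [0.438, 0.1241, 0.0107]
eef_rot: [0.698, 0.716, 0.001, 0.001]
ft_force: [-1.3, -1.0, 6.8]
width: 0.478
grip_force: 45.7
```

```bash
python3 - <<'E'
from h import *
to(.634,-.024,.055,1.4)
E
```

```text
shift [-15.28  19.25  -4.39] turn [ 0.1 -0.  -0. ] pos [0.438  0.1241 0.0107] w 0.478 grip 45.71851372718811 t 20.6 j7 -0.36
```

arm_command(rows="0 0 -5 0 0 0 0; 0 0 -10 0 0 0 0; -3 3.5 -13 0 0 0 0; -6 7.5 -13 0 0 0 0; -9 11.5 -13 0 0 0 0; -12 15.5 -13 0 0 0 0; -15.3 19.25 -13 0 0 0 0; -15.3 19.25 -12 0 0 0 0; -15.3 19.25 -9 0 0 0 0; -15.3 19.25 -6 0 0 0 0; -15.3 19.25 -4.5 0 0 0 0; -15.3 19.25 -4.5 0 0 0 0")

```text
clock: 22.1
eef_pos: [0.6318, -0.024, 0.0532]
eef_rot: [0.698, 0.716, -0.001, -0.001]
ft_force: [0.6, 0.0, -2.7]
width: 0.481
grip_force: 46.9
```

```bash
python3 - <<'E'
from h import *
to(.634,-.024,.041,1.4)
E
```

```text
shift [-0.01  0.23  1.22] turn [-0.2 -0.   0. ] pos [ 0.6318 -0.024   0.0532] w 0.481 grip 46.89445495605469 t 22.1 j7 -0.02
```

arm_command(rows="0 0.1 0.6 0 0 0 0; 0 0.1 1.0 0 0 0 0; 0 0.1 1.25 0 0 0 0; 0 0.1 1.3 0 0 0 0; 0 0.1 1.3 0 0 0 0.75; 0 0.1 1.3 0 0 0 0.75; 0 0.1 -2 0 0 0 0.75; 0 0.1 -7 0 0 0 0.75; 0 0.1 -7 0 0 0 0; 0 0.1 -7 0 0 0 0; 0 0.1 -7 0 0 0 0; 0 0.1 -6 0 0 0 0")

```text
clock: 23.6
eef_pos: [0.634, -0.0244, 0.1136]
eef_rot: [0.698, 0.716, -0.0, -0.0]
ft_force: [-0.2, 0.9, -0.6]
width: 0.001
grip_force: 0.0
```

```bash
python3 - <<'E'
from h import *
corks(("side",))
to(.634,-.024,.090,1.4)
E
```

```text
cork
side
(array([279., 212.]), np.int32(126), array([ 0.6331, -0.0213]), array([33., 30.]), 33.9, array([0.0881, 0.0968, 0.1001]))
(array([358., 240.]), np.int32(331), array([ 0.427 , -0.0095]), array([54., 56.]), 51.6, array([0.0582, 0.0635, 0.0666]))
(array([267., 243.]), np.int32(152), array([0.632 , 0.0749]), array([36., 31.]), 89.4, array([0.0824, 0.0868, 0.0896]))
(array([252., 276.]), np.int32(353), array([0.6299, 0.1776]), array([46., 50.]), 0.4, array([0.0811, 0.0847, 0.0877]))
(array([311., 379.]), np.int32(433), array([0.4364, 0.372 ]), array([31., 58.]), 15.5, array([0.0559, 0.0596, 0.0626]))
shift [0.04 0.13 2.15] turn [-0.2 -0.   0. ] pos [ 0.6328 -0.0244  0.1115] w 0.001 grip 0.0 t 23.65 j7 -0.01
```

arm_command(rows="0.1 0.1 1.2 0 0 0 0; 0.1 0.1 1.9 0 0 0 0; 0.1 0.1 2.3 0 0 0 0; 0.1 0.1 2.5 0 0 0 0; 0.1 0.1 2.5 0 0 0 0; 0.1 0.1 0 0 0 0 0; 0.1 0 -5 0 0 0 0.5; 0.5 -5 -8 0 0 0 1; 1 -10 -8 0 0 0 1; 1.5 -15 -8 0 0 0 1; 1.95 -20.6 -8 0 0 0 1; 1.95 -20.6 -8 0 0 0 1")

```text
clock: 25.15
eef_pos: [0.4241, -0.0101, 0.1937]
eef_rot: [0.698, 0.716, -0.001, -0.0]
ft_force: [0.0, 0.0, 1.0]
width: 0.999
grip_force: 0.0
```

```bash
python3 - <<'E'
from h import *
corks()
to(.427,-.0104,.008,1.4)
E
```

```text
cork
scene
(array([307., 288.]), np.int32(255), array([ 0.6346, -0.0241]), array([36., 36.]), 49.2, array([0.0796, 0.0897, 0.0923]))
(array([318., 218.]), np.int32(396), array([ 0.4275, -0.01  ]), array([54., 55.]), 87.4, array([0.0586, 0.0628, 0.0652]))
(array([359., 289.]), np.int32(270), array([0.6315, 0.076 ]), array([34., 38.]), 3.0, array([0.0752, 0.0857, 0.0886]))
(array([413., 291.]), np.int32(506), array([0.6284, 0.1803]), array([49., 50.]), 0.8, array([0.0801, 0.0838, 0.0862]))
(array([492., 227.]), np.int32(315), array([0.4359, 0.3716]), array([35., 56.]), 15.3, array([0.0532, 0.0582, 0.0615]))
cork
side
(array([279., 213.]), np.int32(128), array([ 0.6361, -0.0247]), array([33., 37.]), 19.5, array([0.0857, 0.0903, 0.0936]))
(array([358., 240.]), np.int32(334), array([ 0.4271, -0.0122]), array([55., 53.]), 87.9, array([0.0575, 0.0632, 0.0666]))
(array([267., 243.]), np.int32(149), array([0.6321, 0.0756]), array([30., 34.]), 2.0, array([0.0825, 0.0863, 0.0893]))
(array([252., 276.]), np.int32(357), array([0.6301, 0.1784]), array([49., 46.]), 89.3, array([0.0809, 0.0847, 0.088 ]))
(array([311., 379.]), np.int32(430), array([0.4364, 0.3717]), array([31., 57.]), 15.5, array([0.0566, 0.0597, 0.0624]))
shift [-0.02 -0.15 18.68] turn [ 0.1  0.  -0. ] pos [ 0.4281 -0.0101  0.1948] w 1.001 grip 0.0 t 25.25 j7 0.01
```

arm_command(rows="-0.1 -0.05 5 0 0 0 1; -0.1 -0.05 10 0 0 0 1; -0.1 -0.05 14 0 0 0 1; -0.1 -0.05 17 0 0 0 1; -0.1 -0.05 18.3 0 0 0 1; -0.1 -0.05 18.3 0 0 0 1; -0.1 -0.05 18.3 0 0 0 0; -0.1 -0.05 18.3 0 0 0 0; -0.1 -0.05 18.3 0 0 0 0; -0.1 -0.05 18.3 0 0 0 0; -0.1 -0.05 18.3 0 0 0 0; -0.1 -0.05 18.3 0 0 0 0")

```text
clock: 26.75
eef_pos: [0.4285, -0.011, 0.0128]
eef_rot: [0.698, 0.716, 0.001, 0.001]
ft_force: [-0.2, -0.9, 5.8]
width: 0.711
grip_force: 49.2
```

```bash
python3 - <<'E'
from h import *
to(.6367,-.1242,.055,1.4)
E
```

```text
shift [-11.82  20.55  -4.16] turn [ 0.2  0.  -0. ] pos [ 0.4285 -0.011   0.0128] w 0.711 grip 49.184483885765076 t 26.75 j7 -0.03
```

arm_command(rows="0 0 -5 0 0 0 0; 0 0 -10 0 0 0 0; -2 4 -13 0 0 0 0; -4.5 8 -13 0 0 0 0; -7 12 -13 0 0 0 0; -9.5 16.5 -13 0 0 0 0; -11.8 20.55 -13 0 0 0 0; -11.8 20.55 -12 0 0 0 0; -11.8 20.55 -9 0 0 0 0; -11.8 20.55 -6 0 0 0 0; -11.8 20.55 -4.5 0 0 0 0; -11.8 20.55 -4.5 0 0 0 0")

```text
clock: 28.25
eef_pos: [0.6342, -0.1235, 0.0553]
eef_rot: [0.698, 0.716, -0.001, -0.001]
ft_force: [-0.3, -0.2, -1.7]
width: 0.713
grip_force: 50.7
```

```bash
python3 - <<'E'
from h import *
to(.6367,-.1242,.0433,1.4)
E
```

```text
shift [-0.08  0.25  1.2 ] turn [-0.1 -0.   0. ] pos [ 0.6342 -0.1235  0.0553] w 0.713 grip 50.74549198150635 t 28.25 j7 0.15
```

arm_command(rows="0 0.1 0.6 0 0 0 0; 0 0.1 1.0 0 0 0 0; 0 0.1 1.25 0 0 0 0; 0 0.1 1.3 0 0 0 0; 0 0.1 1.3 0 0 0 1; 0 0.1 1.3 0 0 0 1; 0 0.1 -2 0 0 0 1; 0 0.1 -7 0 0 0 1; 0 0.1 -7 0 0 0 0; 0 0.1 -7 0 0 0 0; 0 0.1 -7 0 0 0 0; 0 0.1 -6 0 0 0 0")

```text
clock: 29.75
eef_pos: [0.6365, -0.1239, 0.1156]
eef_rot: [0.698, 0.716, -0.0, -0.0]
ft_force: [1.2, -0.4, 0.3]
width: 0.14
grip_force: 0.0
```

```bash
python3 - <<'E'
from h import *
corks(("side",))
to(.6367,-.1242,.086,1.4)
E
```

```text
cork
side
(array([290., 187.]), np.int32(272), array([ 0.638 , -0.1226]), array([55., 54.]), 2.3, array([0.0815, 0.0932, 0.0964]))
(array([279., 213.]), np.int32(128), array([ 0.6362, -0.0257]), array([34., 35.]), 50.9, array([0.0846, 0.0903, 0.0932]))
(array([267., 243.]), np.int32(151), array([0.6316, 0.0762]), array([33., 32.]), 89.5, array([0.0824, 0.0867, 0.0896]))
(array([252., 276.]), np.int32(355), array([0.6299, 0.1783]), array([46., 49.]), 1.7, array([0.0804, 0.0846, 0.0875]))
(array([311., 379.]), np.int32(434), array([0.4361, 0.3711]), array([31., 57.]), 14.2, array([0.0566, 0.0595, 0.0625]))
shift [-0.06  0.15  2.74] turn [-0.2 -0.   0. ] pos [ 0.6352 -0.1237  0.1134] w 0.055 grip 0.0 t 29.8 j7 0.16
```

arm_command(rows="0 0.1 1.2 0 0 0 0; 0 0.1 2.2 0 0 0 0; 0 0.1 2.8 0 0 0 0; 0 0.1 3.1 0 0 0 0; 0 0.1 3.1 0 0 0 0; 0 0.1 0 0 0 0 0; 0 0 -5 0 0 0 0.5; 4 -3 -8 0 0 -3 1; 10 -4 -8 0 0 -5 1; 16 -6 -8 0 0 -8 1; 22 -8 -8 0 0 -10 1; 27 -10 -8 0 0 -13 1")

```text
clock: 31.3
eef_pos: [0.5289, 0.1461, 0.1963]
eef_rot: [0.612, 0.791, 0.0, 0.0]
ft_force: [0.1, 0.3, -0.8]
width: 1.001
grip_force: 0.0
```

```bash
python3 - <<'E'
from h import *
corks()
to(.4364,.3718,.14,14.5)
E
```

```text
cork
scene
(array([255., 288.]), np.int32(569), array([ 0.6369, -0.1233]), array([55., 55.]), 60.4, array([0.0828, 0.086 , 0.0884]))
(array([306., 287.]), np.int32(247), array([ 0.6351, -0.0256]), array([38., 35.]), 67.8, array([0.0842, 0.0897, 0.092 ]))
(array([359., 289.]), np.int32(271), array([0.6326, 0.0759]), array([33., 38.]), 1.8, array([0.076 , 0.0856, 0.0879]))
(array([413., 291.]), np.int32(505), array([0.6288, 0.1806]), array([51., 50.]), 2.9, array([0.079 , 0.0839, 0.0863]))
(array([492., 227.]), np.int32(323), array([0.4367, 0.3725]), array([34., 58.]), 16.3, array([0.0533, 0.0581, 0.0609]))
cork
side
(array([266., 243.]), np.int32(134), array([0.6322, 0.0754]), array([32., 34.]), 1.1, array([0.0826, 0.0863, 0.0892]))
(array([252., 276.]), np.int32(357), array([0.6303, 0.1788]), array([47., 47.]), 88.7, array([0.0805, 0.0844, 0.0874]))
(array([311., 379.]), np.int32(434), array([0.4364, 0.3722]), array([31., 57.]), 15.6, array([0.0569, 0.0596, 0.0623]))
shift [23.57 -2.99  5.74] turn [ 0.  -0.2  0.6] pos [0.5268 0.1518 0.1965] w 1.0 grip 0.0 t 31.4 j7 -0.09
```

arm_command(rows="6 -0.8 0 0 0 0 1; 12 -1.5 0 0 0 0 1; 18 -2.3 2 0 0 0 1; 23.2 -3 4 0 0 0 1; 23.2 -3 6 0 0 0 1; 23.2 -3 6 0 0 0 1; 23.2 -3 6 0 0 0 1")

```text
clock: 32.28
eef_pos: [0.4444, 0.36, 0.1369]
eef_rot: [0.614, 0.79, 0.0, 0.0]
ft_force: [1.1, 0.1, 0.3]
width: 1.0
grip_force: 0.0
```

```bash
python3 - <<'E'
from h import *
to(.4364,.3719,.009,14.7)
E
```

```text
shift [ 1.35 -0.49 12.79] turn [ 0.1  0.  -0.4] pos [0.4444 0.36   0.1369] w 1.0 grip 0.0 t 32.275 j7 -0.57
```

arm_command(rows="1.3 -0.45 3 0 0 0 1; 1.3 -0.45 7 0 0 0 1; 1.3 -0.45 10 0 0 0 1; 1.3 -0.45 12.3 0 0 0 1; 1.3 -0.45 12.7 0 0 0 1; 1.3 -0.45 12.7 0 0 0 0; 1.3 -0.45 12.7 0 0 0 0; 1.3 -0.45 12.7 0 0 0 0; 1.3 -0.45 12.7 0 0 0 0; 1.3 -0.45 12.7 0 0 0 0; 1.3 -0.45 12.7 0 0 0 0")

```text
clock: 33.65
eef_pos: [0.4364, 0.3729, 0.0107]
eef_rot: [0.613, 0.79, 0.001, 0.0]
ft_force: [-0.1, 0.1, 5.3]
width: 0.435
grip_force: 46.9
```

```bash
python3 - <<'E'
from h import *
to(.6385,-.2243,.075,1.4)
E
```

```text
shift [-62.87   4.74  -6.46] turn [ 0.1 -0.  13. ] pos [0.4364 0.3729 0.0107] w 0.435 grip 46.93022847175598 t 33.65 j7 -0.65
```

arm_command(rows="0 0 -5 0 0 0 0; 0 0 -10 0 0 0 0; -2 0 -15 0 0 0 0; -8 0.5 -15 0 0 1 0; -14 1 -15 0 0 3 0; -20 1.5 -15 0 0 5 0; -26 2 -15 0 0 7 0; -32 2.5 -15 0 0 9 0; -38 3 -15 0 0 10 0; -44 3.5 -15 0 0 11 0; -50 4 -15 0 0 12 0; -56 4.4 -15 0 0 13 0")

```text
clock: 35.15
eef_pos: [0.6177, -0.1607, 0.159]
eef_rot: [0.698, 0.716, 0.0, -0.0]
ft_force: [0.6, 0.4, -1.0]
width: 0.438
grip_force: 46.2
```

```bash
python3 - <<'E'
from h import *
to(.6385,-.2243,.075,1.4)
E
```

```text
shift [-6.41  1.93  8.4 ] turn [-0. -0. -0.] pos [ 0.6177 -0.1607  0.159 ] w 0.438 grip 46.23981714248657 t 35.15 j7 0.23
```

arm_command(rows="-5 1.8 0 0 0 0 0; -6.4 1.9 2 0 0 0 0; -6.4 1.9 6 0 0 0 0; -6.4 1.9 9 0 0 0 0; -6.4 1.9 10.2 0 0 0 0; -6.4 1.9 10.2 0 0 0 0; -6.4 1.9 10.2 0 0 0 0")

```text
clock: 36.02
eef_pos: [0.6391, -0.2227, 0.059]
eef_rot: [0.698, 0.716, 0.001, 0.001]
ft_force: [-0.4, -0.2, -1.0]
width: 0.434
grip_force: 46.2
```

```bash
python3 - <<'E'
from h import *
to(.6385,-.2243,.041,1.4)
E
```

```text
shift [-0.15 -0.07  1.8 ] turn [0.1 0.  0. ] pos [ 0.6391 -0.2227  0.059 ] w 0.434 grip 46.150338649749756 t 36.025 j7 0.31
```

arm_command(rows="-0.15 0 1.0 0 0 0 0; -0.15 0 1.5 0 0 0 0; -0.15 0 1.8 0 0 0 0; -0.15 0 1.8 0 0 0 0; -0.15 0 1.8 0 0 0 0.75; -0.15 0 1.8 0 0 0 0.75; -0.15 0 -1.5 0 0 0 0.75; -0.15 0 -6.5 0 0 0 0.75; -0.15 0 -6.5 0 0 0 0; -0.15 0 -6.5 0 0 0 0; -0.15 0 -6.5 0 0 0 0; -0.15 0 -5 0 0 0 0")

```text
clock: 37.52
eef_pos: [0.6384, -0.2243, 0.1068]
eef_rot: [0.698, 0.716, 0.0, 0.0]
ft_force: [-0.1, -0.3, 0.8]
width: -0.002
grip_force: 0.0
```

```bash
python3 - <<'E'
from h import *
corks(("side",))
to(.6385,-.2243,.082,1.4)
E
```

```text
cork
side
(array([300., 165.]), np.int32(162), array([ 0.6388, -0.2229]), array([32., 62.]), 3.1, array([0.078 , 0.0886, 0.0912]))
(array([290., 188.]), np.int32(262), array([ 0.6361, -0.1226]), array([55., 53.]), 68.7, array([0.0824, 0.0864, 0.0896]))
(array([279., 213.]), np.int32(128), array([ 0.6354, -0.0247]), array([33., 38.]), 40.3, array([0.0848, 0.0906, 0.0928]))
(array([267., 243.]), np.int32(151), array([0.6325, 0.0754]), array([32., 35.]), 0.8, array([0.0813, 0.0867, 0.0893]))
(array([252., 276.]), np.int32(356), array([0.63  , 0.1787]), array([46., 48.]), 2.9, array([0.0805, 0.0847, 0.0876]))
shift [-0.08  0.2   2.14] turn [-0.2 -0.1  0. ] pos [ 0.6365 -0.2236  0.1034] w -0.0 grip 0.0 t 37.575 j7 0.32
```

arm_command(rows="0 0.1 1.0 0 0 0 0; 0 0.1 1.8 0 0 0 0; 0 0.1 2.3 0 0 0 0; 0 0.1 2.5 0 0 0 0; 0 0.1 2.5 0 0 0 0; 0 0.1 0 0 0 0 0; 0 0 -5 0 0 0 0; 0 0 -10 0 0 0 0; 2 -5 -13 0 0 0 0; 4 -9 -13 0 0 0 0; 4 -9 -13 0 0 0 0; 4 -9 -13 0 0 0 0")

```text
clock: 39.08
eef_pos: [0.5477, -0.1867, 0.2375]
eef_rot: [0.698, 0.716, 0.0, 0.001]
ft_force: [0.6, 1.0, -0.4]
width: -0.001
grip_force: 0.0
```

```bash
python3 - <<'E'
from h import *
corks()
report(("scene",))
f=optics.grab_frame("scene"); cv2.imwrite('pics/end.png',f['img'][:,:,::-1]); print(sense()['ft_force'],sense()['clock'])
E
```

```text
cork
scene
(array([203., 288.]), np.int32(413), array([ 0.6396, -0.2237]), array([33., 55.]), 1.8, array([0.079 , 0.0823, 0.0846]))
(array([255., 288.]), np.int32(565), array([ 0.6366, -0.1232]), array([54., 56.]), 56.3, array([0.0831, 0.0861, 0.0884]))
(array([307., 288.]), np.int32(253), array([ 0.6343, -0.0241]), array([36., 36.]), 41.3, array([0.0801, 0.0895, 0.092 ]))
(array([359., 289.]), np.int32(270), array([0.6323, 0.0758]), array([35., 37.]), 2.7, array([0.0762, 0.0856, 0.0878]))
(array([413., 291.]), np.int32(506), array([0.6285, 0.1801]), array([52., 50.]), 3.1, array([0.0801, 0.0838, 0.0861]))
cork
side
(array([301., 166.]), np.int32(165), array([ 0.6396, -0.2245]), array([33., 59.]), 1.2, array([0.0776, 0.083 , 0.086 ]))
(array([290., 188.]), np.int32(261), array([ 0.6377, -0.1231]), array([53., 57.]), 17.5, array([0.0825, 0.0864, 0.0895]))
(array([279., 213.]), np.int32(129), array([ 0.6362, -0.025 ]), array([33., 35.]), 18.6, array([0.085 , 0.0902, 0.0931]))
(array([267., 243.]), np.int32(150), array([0.632 , 0.0749]), array([32., 35.]), 1.2, array([0.0826, 0.0866, 0.
[... 1736 characters left out ...]
 0.6589 -0.13  ] [55. 20.] 71.9 [0.0469 0.0611 0.0751]
   [271. 298.] 16 [ 0.6417 -0.0932] [1. 9.] 85.0 [0.0493 0.0581 0.072 ]
   [305. 301.] 202 [ 0.6477 -0.0251] [41. 19.] 89.1 [0.0461 0.0627 0.0798]
   [358. 303.] 188 [0.6379 0.0758] [30. 38.] 0.9 [0.047  0.0618 0.0746]
   [409. 304.] 298 [0.6445 0.1678] [69. 35.] 49.5 [0.0468 0.0613 0.0766]
   [447. 302.] 438 [0.6476 0.2429] [56.  8.] 86.2 [0.0508 0.0746 0.0977]
scene saucer
   [128. 278.] 378 [ 0.5661 -0.4122] [71. 79.] 28.2 [0.0048 0.0074 0.0173]
   [157. 241.] 136 [ 0.4654 -0.372 ] [33. 41.] 20.1 [0.0051 0.0089 0.0184]
   [159. 334.] 22 [ 0.7006 -0.311 ] [ 5. 18.] 1.9 [0.0051 0.0089 0.0119]
[-0.40700231 -0.3190447  -0.62094308] 39.275
```

View pics/end.png

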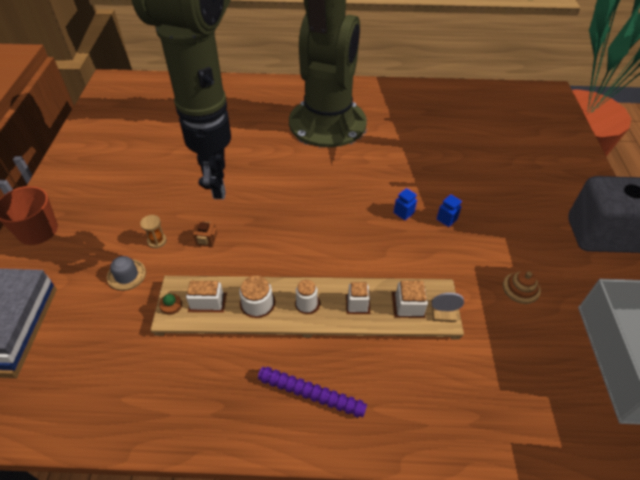

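The final view shows all five jars in a row on their outlines, at x = 204, 256, 307, 359 and 412 and about y = 295. Every lid measures home to within 1 mm, the dome is in the saucer (123,268), and the other toys haven't moved.

```bash
python3 -c "
from workcell import r; print(r.hand_in())"
```

```text
the job is handed in; nothing more can be done
None
```

I handed the job in at about 39 s: all five jars stand on their matching outlines (worst about 4 mm off centre) with lids pressed home, the dome is in its saucer, and the other toys are where they were; the hand-in gave no verdict.

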